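# Close up the small-parts chest on the repair bench

## Task

Close up the grey small-parts chest: with its lid still standing open, push both drawers fully home (either one first), then swing the lid down until it lies fully shut, without slamming it. Push with the fingertips on the outside of the drawer fronts and of the lid only; do not take hold of anything, do not reach into the drawers or touch the lid's inner side, and leave the loose parts and tools around the chest where they are.

Things in the scene. Friction and masses are not known exactly. Their poses are not given: they have to be found in the camera images.
- chest: grey painted sheet-metal parts chest, fixed to the bench, 150 mm deep (x), 320 mm wide (y), 98 mm high without the lid. Origin: centre of its underside, on the bench. Its x axis points from its front (with the drawers, towards the robot) to its rear, y to the left seen from the robot, z up. The two drawers lie side by side; above them is a shallow open tray of sockets that the lid covers
- wide_drawer (a joint): opening of the wide left drawer (m): 0 = fully home, grows as it comes out along the chest's -x; starts 0.03 to 0.075, stop at 0.10. Friction about 2 N, no spring or latch; it stays where it is left and stops hard at 0. Behind its front is a black plastic tray with dividers, bearings and brass pins, not to be touched
- wide_drawer_front (a point): centre of the outer face of the wide drawer's flat front, which is 196 mm wide, 54 mm high (10 to 64 mm above the bench) and 12 mm thick, plain grey, with no handle but a small flat paper label; moves with the drawer; axes as the chest's. Fully home, this face stands 12 mm proud of the chest's front, 87 mm ahead of the chest's origin
- narrow_drawer (a joint): opening of the narrow right drawer (m), in the same way as the wide drawer
- narrow_drawer_front (a point): centre of the outer face of the narrow drawer's front, 118 mm wide, otherwise the same as the wide one's
- lid (a joint): angle of the lid (rad): 0 = shut and level on the chest; grows as it opens upward and to the rear; starts 0.9 to 1.25. A stiff hinge holds it at any angle; about 3 N or less at its free edge moves it down
- lid_hinge (a point): middle of the lid's hinge line, on the chest's rear top edge, 98 mm above the bench and 75 mm behind the chest's origin; the hinge line runs along the chest's y; turns with the lid: x from the free edge to the hinge, z out of its outer face
- lid_edge (a point): middle of the lid's free edge, on its outer face (top when shut). The lid is a plain flat grey panel 156 mm from hinge to free edge, 324 mm wide, 6 mm thick, without a handle, lined with a black plastic sheet on its inner side (not to be touched); its outer face lies 6 mm from the hinge line on the upper, rear side. Axes as lid_hinge
- armature: bystander: electric motor armature standing on end, 52 mm across, 121 mm high, about 235 mm left of the chest's middle; origin at the centre of its foot
- chuck: bystander: dark steel drill chuck standing, 42 mm across, 62 mm high, to the right of the narrow drawer; origin at the centre of its foot
- grease_jar: bystander: jar, 68 mm across, 60 mm high, left of the chest; origin at the centre of its foot
- oil_bottle: bystander: white bottle, 52 mm across, 130 mm high, right of the chest; origin at the centre of its foot
- screwdriver: bystander: black-handled screwdriver lying on the bench in front of the drawers, under 40 mm high; origin at its middle, its length along its x
- bearing: bystander: steel ball bearing ring, 52 mm across, 14 mm high, behind the chest; origin at the centre of its underside
- gear: bystander: small steel gear, 46 mm across, 26 mm high, in front of the narrow drawer; origin at the centre of its underside

How it is judged:
By the outcome, as a careful person would: the job done as asked, in the order asked, and still so for the second after the job is handed in, with the robot touching nothing.
It also fails if it takes over 58 s, if anything falls off the work surface, if the arm or the gripper's body presses on something with over 40 N, if the wrist force passes 120 N, or if a joint passes its speed limit or range.

## Robot

A 6-joint arm with a two-finger parallel gripper is mounted at the origin on the work surface. World frame = base frame: x ahead of the robot, y to its left, z up, the work surface at z = 0. Lengths are in m, angles in rad, forces in N, time in s.
With the tool pointing down it reaches from about 0.35 to 0.975 m from the base axis. Payload 4.9 kg.
Tool frame: the origin (TCP) lies on the centre line of the jaws, within the pads' length; the fingertips stand 14 mm ahead of it and the grasp point (between the pads) lies 5 mm behind it; z points along the fingers, y is the line along which they close (so a half turn about z gives the same grasp; the last joint's range is limited). The gripper opens to 85 mm and grips with 20 to 120 N. Pads are 22 mm wide; open, the fingers measure 114 mm over their backs; the gripper's body (76 mm by 85 mm) begins 54 mm behind the grasp point. The pads swing forward as they close: fully open they stand 13 mm farther back than shut.
Start: joints at [1.074, 0.053, 1.613, -0, 1.476, -0.119], TCP at [0.231, 0.581, 0.245] pointing down, gripper open.
Joint ranges: [-3.01, 3.01], [-1.01, 2.22], [0.06, 2.58], [-1.02, 4.17], [0.09, 2.62], [-3.14, 3.14]. Speed limits (rad/s): [2.57, 2.57, 3.14, 3.14, 3.14, 3.14].

## Interface

Orientations are given as a unit quaternion [w, x, y, z].
In Python, from plant import * gives the robot as it stands.
- The arm moves only by the tool send_rows, never from a script. Its argument "steps" is a list of rows, each an object with "translation": the shift along the tool's x, y, z in cm, a list of three; "delta_rot": the turn, a rotation vector about the tool's x, y, z in rad, a list of three; "jaw": the finger opening in cm, from 0 to 8.54. In form: [{"translation": [dx, dy, dz], "delta_rot": [rx, ry, rz], "jaw": jaw}, ...]. A call has exactly 8 rows; each row is the pose to reach, as a shift and turn from the pose commanded when the call began, along the tool's axes at that moment; what a row does not reach only later rows make up. A row lasts 1/10 s, in which the tool goes at most 50 mm and 8.59 degrees, less where a joint would pass 70% of its speed; a pose out of reach is approached as far as the arm can. A call with a gripper value outside its range is refused whole. The fingers move at their own pace and stop on an object; the grip force is fixed at half the most. Time passes only in rows, so rows that repeat a pose let the fingers close, or fill a call up. It gives the time, the measured TCP pose, the force, the opening and the grip force at its end, in the units of the state.
- state(): the state, without advancing time (a new reading comes with each control period).
- grab_frame(name): name is "side" or "top"; returns a dict with "pixels" (400x640x3 uint8, blue, green, red), "range_z" (400x640 float32, m along the optical axis (not along the pixel's ray), 0 where there is no reading), "fx", "fy", "cx", "cy" (pixels), "dist" ([k1, k2, p1, p2, k3] as OpenCV has them; the pictures are not rectified), "rvec" (rotation vector, rad) and "tvec" (3), from world to camera coordinates, as OpenCV has them. Camera axes: x right, y down, z forward; pixel columns grow to the right and rows downward; lengths in m; the calibration is good to about 2 mm. A picture is of the moment at which its call begins.
- job_done(): hands the job in; it is judged then, once.
The state is a dict: "time": time; "joint_pos": joint angles; "joint_vel": joint speeds; "joint_efforts": joint torques, N m; "tool_pos": TCP position; "tool_rot": TCP orientation; "contact_force": force on the tool from outside, world axes, zero at the start; "ft_torque": the same for the moment, N m; "gripper_width": opening from 0.0 (shut) to 1.0 (fully open); "grasp_force": force on a finger pad.
Only numpy, scipy, OpenCV 4.12 (cv2) and the standard library are available. Lean on these libraries where they do the work, as an engineer would, in place of code of your own. Each camera call takes 0.05 s, during which the arm holds its last target. There are 200 camera calls.

## Working session

There is one attempt and no reset: what is moved stays moved. The work goes in short steps, Python scripts to look and compute and a tool call to move; the robot and the scene stay as the last step left them, time stands still between calls to the robot, and variables do not carry over. Pictures are saved under pics/ and viewed, at most 10 in all, crops included, and the job is handed in when it is done.

Besides the shell and the picture viewer there is one more tool, called after "Call:" as a command line: name --argument value ..., lists and objects as JSON in quotes. send_rows: Moves the arm, as the interface text tells. Its arguments: {"type":"object","properties":{"steps":{"type":"array","items":{"type":"object","properties":{"translation":{"type":"array","items":{"type":"number"}},"delta_rot":{"type":"array","items":{"type":"number"}},"jaw":{"type":"number"}}}}},"required":["steps"]}

```bash
mkdir -p pics
cat > h.py <<'E'
import numpy as np, cv2
from plant import *
from scipy.spatial.transform import Rotation as R
def cloud(f):
    K=np.array([[f['fx'],0,f['cx']],[0,f['fy'],f['cy']],[0,0,1.]])
    h,w=f['range_z'].shape
    u,v=np.meshgrid(np.arange(w),np.arange(h))
    p=cv2.undistortPoints(np.stack([u,v],-1).reshape(-1,1,2).astype(float),K,np.array(f['dist'],float)).reshape(h,w,2)
    z=f['range_z'].astype(float)
    c=np.dstack([p[...,0]*z,p[...,1]*z,z])
    Rm=cv2.Rodrigues(np.array(f['rvec'],float))[0]
    P=(c-np.array(f['tvec'],float).ravel())@Rm
    P[z==0]=np.nan
    return P
E
python3 - <<'E'
from h import *
s=state();print(s)
for n in ('side','top'):
    f=grab_frame(n);cv2.imwrite(f'pics/{n}0.png',f['pixels']);np.save(f'{n}0.npy',cloud(f))
    print(n,-cv2.Rodrigues(np.array(f['rvec']))[0].T@np.array(f['tvec']))
E
```

```text
{'time': 0.0, 'joint_pos': array([ 1.07397120e+00,  5.33405984e-02,  1.61429643e+00,  1.67825674e-05,
        1.47603846e+00, -1.19005407e-01]), 'joint_vel': array([-1.61387789e-05,  5.76470759e-04, -2.78015538e-04, -6.20509001e-05,
       -8.85064058e-04,  1.33013079e-03]), 'joint_efforts': array([-5.91142343e-04, -3.93694675e+01, -3.70169413e+01, -2.18450882e-04,
        7.23719801e-03, -6.92221278e-06]), 'tool_pos': array([0.23026738, 0.58038423, 0.24407164]), 'tool_rot': array([-3.23584898e-04,  1.87788949e-01,  9.82208851e-01, -9.89904920e-04]), 'contact_force': array([ 0.55066983,  0.03760992, -0.63017363]), 'ft_torque': array([ 7.47430326e-05, -9.69041329e-03, -1.42459087e-03]), 'grasp_force': 0.0, 'gripper_width': 1.0029121374599146}
side [ 0.50959693 -0.55149162  0.83255245]
top [0.34988327 0.04856009 1.12019318]
```

View pics/side0.png

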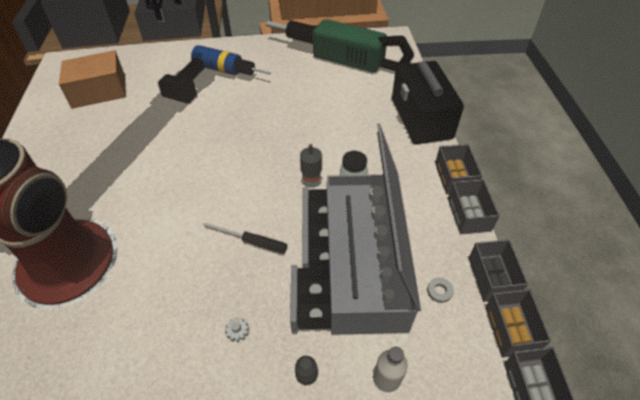

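View pics/top0.png

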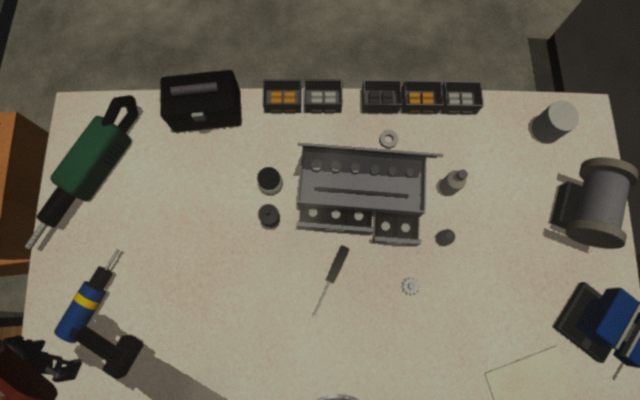

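The side view shows the chest at about (295–415, 125–330), with the lid standing open to the right and both drawers pulled out to the left. In the top view the chest is at (297–440, 143–243), with the wide drawer front along row ~228, the narrow one along row ~240, and the screwdriver and gear in front. Next I'll measure these from the depth cloud.

Run:
```python
from h import *
T=np.load('top0.npy');S=np.load('side0.npy')
np.set_printoptions(precision=4,suppress=True)
def pr(n,P,pts):
    for u,v in pts: print(n,(u,v),np.nanmedian(P[v-1:v+2,u-1:u+2].reshape(-1,3),0))
print("top cols")
for u in (335,345,365,385,400,412):
    print(u,[tuple(np.round(T[v,u],3)) for v in range(144,248,2) if T[v,u,2]>.055 or v>222])
pr('T',T,[(305,180),(420,180),(305,208),(420,208),(269,176),(269,215),(446,237),(456,180),(410,286),(388,138),(338,264),(316,312),(346,248)])
# lid plane from side
pr('S',S,[(390,180),(397,220),(405,270),(408,295),(382,135),(413,300),(310,365),(390,355),(396,353),(236,328),(265,243),(285,248)])
```

```text
top cols
335 [(np.float64(0.679), np.float64(0.012), np.float64(0.244)), (np.float64(0.678), np.float64(0.011), np.float64(0.234)), (np.float64(0.724), np.float64(0.005), np.float64(0.095)), (np.float64(0.726), np.float64(0.005), np.float64(0.076)), (np.float64(0.723), np.float64(0.004), np.float64(0.067)), (np.float64(0.716), np.float64(0.005), np.float64(0.072)), (np.float64(0.711), np.float64(0.004), np.float64(0.069)), (np.float64(0.705), np.float64(0.005), np.float64(0.072)), (np.float64(0.694), np.float64(0.005), np.float64(0.089)), (np.float64(0.688), np.float64(0.005), np.float64(0.09)), (np.float64(0.682), np.float64(0.006), np.float64(0.091)), (np.float64(0.677), np.float64(0.006), np.float64(0.091)), (np.float64(0.673), np.float64(0.006), np.float64(0.088)), (np.float64(0.67), np.float64(0.005), np.float64(0.078)), (np.float64(0.668), np.float64(0.005), np.float64(0.068)), (np.float64(0.663), np.float64(0.005), np.float64(0.066)), (np.float64(0.656), np.float64(0.005), np.float64(0.071)), (np.float64(0.651), np.float64(0.005), np.float64(0.07)), (np.float64(0.646), np.floa
[... 14850 characters left out ...]
603]
T (456, 180) [ 0.6427 -0.3007  0.1005]
T (410, 286) [ 0.3823 -0.1867  0.0262]
T (388, 138) [ 0.7951 -0.15    0.    ]
T (338, 264) [ 0.439  -0.0027  0.0253]
T (316, 312) [0.3179 0.0539 0.0116]
T (346, 248) [ 0.4805 -0.0239  0.0256]
S (390, 180) [ 0.6829 -0.0419  0.2311]
S (397, 220) [ 0.6796 -0.1224  0.2224]
S (405, 270) [ 0.6755 -0.2107  0.2118]
S (408, 295) [ 0.7077 -0.1848  0.0666]
S (382, 135) [0.687  0.0628 0.2424]
S (413, 300) [ 0.6958 -0.2306  0.1438]
S (310, 365) [ 0.5163 -0.2936  0.0614]
S (390, 355) [ 0.6418 -0.3128  0.1283]
S (396, 353) [ 0.6517 -0.3109  0.129 ]
S (236, 328) [ 0.3848 -0.1987  0.0251]
S (265, 243) [ 0.4444 -0.0135  0.0234]
S (285, 248) [ 0.4858 -0.0262  0.0178]
```

```bash
cat >> h.py <<'E'
psi=-0.082; ex=np.array([np.cos(psi),np.sin(psi),0]); ey=np.array([-np.sin(psi),np.cos(psi),0])
Rt=np.column_stack([-ex,ey,[0,0,-1.]])   # tool: down, x towards robot
def go(d,y,z,rot=True):   # target TCP in (d,y along chest axes,z); returns tool deltas
    s=state();q=s['tool_rot'];A=R.from_quat(np.r_[q[1:],q[0]]);p=np.array(s['tool_pos'])
    t=ex*d+ey*y+np.array([0,0,z])
    print('now d,y,z',np.round([p@ex,p@ey,p[2]],4),'dtrans cm',np.round(A.inv().apply(t-p)*100,2),'rot',np.round((A.inv()*R.from_matrix(Rt)).as_rotvec(),3),'F',np.round(s['contact_force'],2),'t',s['time'],'w',round(s['gripper_width'],2))
E
python3 - <<'E'
from h import *
np.set_printoptions(precision=4,suppress=True)
for n in ('top','side'):
    P=np.load(n+'0.npy').reshape(-1,3);P=P[~np.isnan(P[:,0])]
    d=P@ex;y=P@ey;z=P[:,2]
    def rep(nm,m): print(n,nm,m.sum(),'d',np.percentile(d[m],[2,50,98]),'y',np.percentile(y[m],[1,99]),'z',np.percentile(z[m],[2,50,98]))
    near=(abs(y)<.35)
    rep('rim',near&(d>.573)&(d<.59)&(z>.085)&(z<.105))
    rep('wide',near&(d>.515)&(d<.535)&(z>.057)&(z<.07)&(y>-.10))
    rep('narrow',near&(d>.495)&(d<.512)&(z>.055)&(z<.07)&(y<-.10)&(y>-.25))
    L=(d>.66)&(d<.74)&(z>.13)&(z<.26)&(y>-.2)&(y<.1);rep('lid',L)
    c=np.polyfit(z[L],d[L],1);print('lid slope',np.arctan2(1,-c[0]),np.polyval(c,[.098,.245]))
    rep('lidtop',L&(z>.235))
go(.48,0.05,.245)
E
```

```text
top rim 378 d [0.5752 0.5766 0.5859] y [-0.1701  0.1493] z [0.0857 0.0972 0.1018]
top wide 429 d [0.516  0.5271 0.5338] y [-0.0838  0.2133] z [0.0578 0.064  0.0687]
top narrow 130 d [0.5004 0.5054 0.5115] y [-0.168  -0.1018] z [0.0568 0.0636 0.0676]
top lid 551 d [0.6713 0.6741 0.6781] y [-0.167   0.0968] z [0.2311 0.2436 0.249 ]
lid slope 1.644048328216922 [0.6637 0.6745]
top lidtop 388 d [0.6712 0.6744 0.6783] y [-0.1675  0.0978] z [0.2353 0.2451 0.2491]
side rim 361 d [0.5773 0.5796 0.5885] y [-0.1725  0.1447] z [0.0875 0.0971 0.1   ]
side wide 491 d [0.5167 0.5298 0.5342] y [-0.0874  0.2043] z [0.0581 0.0626 0.0667]
side narrow 211 d [0.5017 0.5067 0.5119] y [-0.1714 -0.1016] z [0.0562 0.0635 0.0668]
side lid 1980 d [0.673  0.6877 0.719 ] y [-0.1739  0.0958] z [0.1345 0.2184 0.2455]
lid slope 1.1888211582689354 [0.7343 0.6753]
side lidtop 586 d [0.6729 0.6765 0.6819] y [-0.1732  0.0967] z [0.2357 0.2437 0.2461]
now d,y,z [0.182  0.5973 0.2442] dtrans cm [-44.46 -43.67  -0.01] rot [-0.002 -0.    -0.296] F [-1.08 -0.67 -0.03] t 0.1 w 1.0
```

Call:
send_rows --steps '[{"translation":[-44.4,-43.7,0],"delta_rot":[0,0,-0.296],"jaw":0},{"translation":[-44.4,-43.7,0],"delta_rot":[0,0,-0.296],"jaw":0},{"translation":[-44.4,-43.7,0],"delta_rot":[0,0,-0.296],"jaw":0},{"translation":[-44.4,-43.7,0],"delta_rot":[0,0,-0.296],"jaw":0},{"translation":[-44.4,-43.7,0],"delta_rot":[0,0,-0.296],"jaw":0},{"translation":[-44.4,-43.7,0],"delta_rot":[0,0,-0.296],"jaw":0},{"translation":[-44.4,-43.7,0],"delta_rot":[0,0,-0.296],"jaw":0},{"translation":[-44.4,-43.7,0],"delta_rot":[0,0,-0.296],"jaw":0}]'

```text
time: 0.9
tool_pos: [0.392, 0.2132, 0.245]
tool_rot: [0.0, 0.041, 0.999, 0.0]
contact_force: [1.6, 0.0, 1.3]
gripper_width: -0.0
grasp_force: 0.0
```

```bash
python3 -c "
from h import *
go(.48,0.047,.06)"
```

```text
now d,y,z [0.3732 0.2446 0.245 ] dtrans cm [-10.66 -19.76  18.5 ] rot [0.    0.    0.001] F [1.62 0.04 1.3 ] t 0.9 w -0.0
```

Call:
send_rows --steps '[{"translation":[-10.7,-19.8,0],"delta_rot":[0,0,0],"jaw":0},{"translation":[-10.7,-19.8,0],"delta_rot":[0,0,0],"jaw":0},{"translation":[-10.7,-19.8,0],"delta_rot":[0,0,0],"jaw":0},{"translation":[-10.7,-19.8,0],"delta_rot":[0,0,0],"jaw":0},{"translation":[-10.7,-19.8,0],"delta_rot":[0,0,0],"jaw":0},{"translation":[-10.7,-19.8,5],"delta_rot":[0,0,0],"jaw":0},{"translation":[-10.7,-19.8,10],"delta_rot":[0,0,0],"jaw":0},{"translation":[-10.7,-19.8,14],"delta_rot":[0,0,0],"jaw":0}]'

```text
time: 1.7
tool_pos: [0.4811, 0.0087, 0.1023]
tool_rot: [-0.001, 0.041, 0.999, 0.0]
contact_force: [0.3, 0.1, 0.2]
gripper_width: -0.0
grasp_force: 0.0
```

Run:
```python
from h import *
go(.48,0.047,.06)
f=grab_frame('side');cv2.imwrite('pics/s1.png',cv2.resize(f['pixels'][120:360,180:460],None,fx=2,fy=2))
```

```text
now d,y,z [0.4788 0.0481 0.1023] dtrans cm [-0.13 -0.11  4.23] rot [ 0.    -0.002 -0.001] F [0.28 0.08 0.2 ] t 1.7 w -0.0
```

View pics/s1.png

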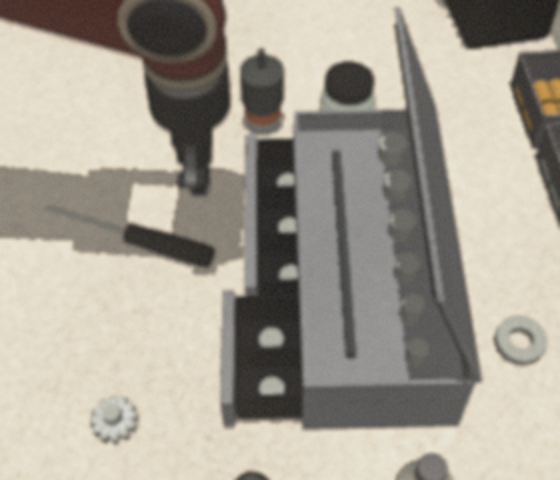

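The crop shows the closed fingertips at about (195, 185), in front of the wide drawer front at column ~250. The screwdriver at (170, 245) is clear of them. Lowering, then pushing.

Call:
send_rows --steps '[{"translation":[0,0,2.2],"delta_rot":[0,0,0],"jaw":0},{"translation":[0,0,4.2],"delta_rot":[0,0,0],"jaw":0},{"translation":[-1.2,0,4.2],"delta_rot":[0,0,0],"jaw":0},{"translation":[-2.4,0,4.2],"delta_rot":[0,0,0],"jaw":0},{"translation":[-3.2,0,4.2],"delta_rot":[0,0,0],"jaw":0},{"translation":[-4,0,4.2],"delta_rot":[0,0,0],"jaw":0},{"translation":[-4.8,0,4.2],"delta_rot":[0,0,0],"jaw":0},{"translation":[-5.6,0,4.2],"delta_rot":[0,0,0],"jaw":0}]'

```text
time: 2.55
tool_pos: [0.5389, 0.0044, 0.0638]
tool_rot: [0.0, 0.041, 0.999, 0.0]
contact_force: [-1.4, -0.6, 1.8]
gripper_width: -0.002
grasp_force: 1.2
```

```bash
python3 -c "
from h import *
go(.553,0.047,.06)"
```

```text
now d,y,z [0.5368 0.0485 0.0638] dtrans cm [-1.62 -0.16  0.38] rot [0. 0. 0.] F [-1.39 -0.58  1.81] t 2.55 w -0.0
```

Call:
send_rows --steps '[{"translation":[-0.4,0,0],"delta_rot":[0,0,0],"jaw":0},{"translation":[-0.8,0,0],"delta_rot":[0,0,0],"jaw":0},{"translation":[-1.1,0,0],"delta_rot":[0,0,0],"jaw":0},{"translation":[-1.3,0,0],"delta_rot":[0,0,0],"jaw":0},{"translation":[-1.4,0,0],"delta_rot":[0,0,0],"jaw":0},{"translation":[-1.5,0,0],"delta_rot":[0,0,0],"jaw":0},{"translation":[-1.5,0,0],"delta_rot":[0,0,0],"jaw":0},{"translation":[-1.5,0,0],"delta_rot":[0,0,0],"jaw":0}]'

```text
time: 3.35
tool_pos: [0.5532, 0.0032, 0.0633]
tool_rot: [0.0, 0.041, 0.999, -0.0]
contact_force: [-0.7, -0.1, 0.8]
gripper_width: -0.001
grasp_force: 0.4
```

Call:
send_rows --steps '[{"translation":[-0.1,0,0],"delta_rot":[0,0,0],"jaw":0},{"translation":[-0.15,0,0],"delta_rot":[0,0,0],"jaw":0},{"translation":[-0.2,0,0],"delta_rot":[0,0,0],"jaw":0},{"translation":[-0.2,0,0],"delta_rot":[0,0,0],"jaw":0},{"translation":[-0.2,0,0],"delta_rot":[0,0,0],"jaw":0},{"translation":[-0.2,0,0],"delta_rot":[0,0,0],"jaw":0},{"translation":[-0.2,0,0],"delta_rot":[0,0,0],"jaw":0},{"translation":[-0.2,0,0],"delta_rot":[0,0,0],"jaw":0}]'

```text
time: 4.15
tool_pos: [0.5551, 0.003, 0.0632]
tool_rot: [-0.0, 0.041, 0.999, 0.0]
contact_force: [-1.2, 0.7, -0.7]
gripper_width: 0.002
grasp_force: 0.7
```

```bash
python3 -c "
from h import *
go(.553,0.047,.06)"
```

```text
now d,y,z [0.553  0.0485 0.0632] dtrans cm [ 0.   -0.15  0.32] rot [ 0. -0.  0.] F [-1.23  0.7  -0.68] t 4.15 w 0.0
```

Not at the stop yet, so I'll keep pushing in small steps.

Call:
send_rows --steps '[{"translation":[-0.05,0,0],"delta_rot":[0,0,0],"jaw":0},{"translation":[-0.1,0,0],"delta_rot":[0,0,0],"jaw":0},{"translation":[-0.15,0,0],"delta_rot":[0,0,0],"jaw":0},{"translation":[-0.2,0,0],"delta_rot":[0,0,0],"jaw":0},{"translation":[-0.25,0,0],"delta_rot":[0,0,0],"jaw":0},{"translation":[-0.3,0,0],"delta_rot":[0,0,0],"jaw":0},{"translation":[-0.3,0,0],"delta_rot":[0,0,0],"jaw":0},{"translation":[-0.3,0,0],"delta_rot":[0,0,0],"jaw":0}]'

```text
time: 4.95
tool_pos: [0.556, 0.003, 0.0632]
tool_rot: [-0.003, 0.041, 0.999, 0.0]
contact_force: [-10.3, 0.8, 7.7]
gripper_width: 0.005
grasp_force: 5.6
```

```bash
python3 -c "
from h import *
go(.553,0.047,.06)
P=cloud(grab_frame('side')).reshape(-1,3);P=P[~np.isnan(P[:,0])];d=P@ex;y=P@ey;z=P[:,2]
m=(y>-.045)&(y<.02)&(d>.5)&(d<.575)&(z>.02)&(z<.067);print(np.percentile(d[m],[2,10,25,50]))
m&=(z<.05);print(np.percentile(d[m],[2,10,25,50]),m.sum())"
```

```text
now d,y,z [0.5539 0.0485 0.0632] dtrans cm [ 0.09 -0.15  0.32] rot [-0.    -0.006  0.   ] F [-10.35   0.79   7.74] t 4.95 w 0.0
[0.56539399 0.56581192 0.56753068 0.56997005]
[0.56539282 0.56539444 0.56539746 0.5654025 ] 2
```

Hard stop reached at about 10 N, so the wide drawer is home. Backing off and moving to the narrow drawer.

Call:
send_rows --steps '[{"translation":[3,0,0],"delta_rot":[0,0,0],"jaw":0},{"translation":[6.5,0,-2],"delta_rot":[0,0,0],"jaw":0},{"translation":[9.5,-2,-4],"delta_rot":[0,0,0],"jaw":0},{"translation":[9.5,-6,-4],"delta_rot":[0,0,0],"jaw":0},{"translation":[9.5,-10.5,-4],"delta_rot":[0,0,0],"jaw":0},{"translation":[9.5,-15,-4],"delta_rot":[0,0,0],"jaw":0},{"translation":[9.5,-15.8,-2],"delta_rot":[0,0,0],"jaw":0},{"translation":[9.5,-15.8,0],"delta_rot":[0,0,0],"jaw":0}]'

```text
time: 5.8
tool_pos: [0.4522, -0.1499, 0.0646]
tool_rot: [0.003, 0.043, 0.999, -0.001]
contact_force: [-0.1, 0.6, -0.9]
gripper_width: 0.0
grasp_force: 0.0
```

```bash
python3 -c "
from h import *
go(.552,-0.11,.06)"
```

```text
now d,y,z [ 0.4629 -0.1123  0.0646] dtrans cm [-8.9   0.26  0.51] rot [-0.003  0.005 -0.003] F [-0.13  0.59 -0.94] t 5.8 w 0.0
```

Call:
send_rows --steps '[{"translation":[-1.2,0,0.2],"delta_rot":[0,0,0],"jaw":0},{"translation":[-2.2,0,0.2],"delta_rot":[0,0,0],"jaw":0},{"translation":[-3,0,0.2],"delta_rot":[0,0,0],"jaw":0},{"translation":[-3.8,0,0.2],"delta_rot":[0,0,0],"jaw":0},{"translation":[-4.6,0,0.2],"delta_rot":[0,0,0],"jaw":0},{"translation":[-5.4,0,0.2],"delta_rot":[0,0,0],"jaw":0},{"translation":[-6.2,0,0.2],"delta_rot":[0,0,0],"jaw":0},{"translation":[-7,0,0.2],"delta_rot":[0,0,0],"jaw":0}]'

```text
time: 6.6
tool_pos: [0.5211, -0.1526, 0.0615]
tool_rot: [0.0, 0.041, 0.999, 0.0]
contact_force: [-1.5, -0.0, 0.2]
gripper_width: 0.004
grasp_force: 1.1
```

Call:
send_rows --steps '[{"translation":[-0.5,0,0],"delta_rot":[0,0,0],"jaw":0},{"translation":[-0.9,0,0],"delta_rot":[0,0,0],"jaw":0},{"translation":[-1.2,0,0],"delta_rot":[0,0,0],"jaw":0},{"translation":[-1.5,0,0],"delta_rot":[0,0,0],"jaw":0},{"translation":[-1.7,0,0],"delta_rot":[0,0,0],"jaw":0},{"translation":[-1.8,0,0],"delta_rot":[0,0,0],"jaw":0},{"translation":[-1.9,0,0],"delta_rot":[0,0,0],"jaw":0},{"translation":[-1.9,0,0],"delta_rot":[0,0,0],"jaw":0}]'

```text
time: 7.4
tool_pos: [0.5393, -0.1541, 0.0612]
tool_rot: [0.0, 0.041, 0.999, 0.0]
contact_force: [-1.8, 0.7, -0.6]
gripper_width: 0.001
grasp_force: 0.5
```

```bash
python3 -c "
from h import *
go(.554,-0.11,.06)"
```

```text
now d,y,z [ 0.5501 -0.1094  0.0612] dtrans cm [-0.39 -0.06  0.12] rot [0. 0. 0.] F [-1.85  0.72 -0.61] t 7.4 w 0.0
```

Call:
send_rows --steps '[{"translation":[-0.1,0,0],"delta_rot":[0,0,0],"jaw":0},{"translation":[-0.2,0,0],"delta_rot":[0,0,0],"jaw":0},{"translation":[-0.3,0,0],"delta_rot":[0,0,0],"jaw":0},{"translation":[-0.4,0,0],"delta_rot":[0,0,0],"jaw":0},{"translation":[-0.5,0,0],"delta_rot":[0,0,0],"jaw":0},{"translation":[-0.6,0,0],"delta_rot":[0,0,0],"jaw":0},{"translation":[-0.6,0,0],"delta_rot":[0,0,0],"jaw":0},{"translation":[-0.6,0,0],"delta_rot":[0,0,0],"jaw":0}]'

```text
time: 8.2
tool_pos: [0.5434, -0.1544, 0.0612]
tool_rot: [-0.003, 0.041, 0.999, 0.0]
contact_force: [-11.2, 1.7, 7.4]
gripper_width: -0.006
grasp_force: 5.1
```

```bash
python3 -c "
from h import *
go(.554,-0.11,.06)"
```

```text
now d,y,z [ 0.5542 -0.1094  0.0612] dtrans cm [ 0.02 -0.06  0.12] rot [ 0.    -0.006  0.001] F [-11.21   1.7    7.43] t 8.2 w -0.01
```

Both drawers are home, with stops at the same depth. Next I'll retreat and go up and over the lid.

Call:
send_rows --steps '[{"translation":[3,0,0],"delta_rot":[0,0,0],"jaw":0},{"translation":[7,0,-1],"delta_rot":[0,0,0],"jaw":0},{"translation":[8,2,-5.5],"delta_rot":[0,0,0],"jaw":0},{"translation":[8,4,-10],"delta_rot":[0,0,0],"jaw":0},{"translation":[8,6,-14.5],"delta_rot":[0,0,0],"jaw":0},{"translation":[8,8,-19],"delta_rot":[0,0,0],"jaw":0},{"translation":[8,9.8,-23],"delta_rot":[0,0,0],"jaw":0},{"translation":[8,9.8,-25.5],"delta_rot":[0,0,0],"jaw":0}]'

```text
time: 9.0
tool_pos: [0.4751, -0.0493, 0.3213]
tool_rot: [0.004, 0.04, 0.999, -0.001]
contact_force: [1.1, -0.0, -0.3]
gripper_width: 0.002
grasp_force: 0.0
```

```bash
python3 -c "
from h import *
go(.728,-0.011,.315)"
```

```text
now d,y,z [ 0.4775 -0.0102  0.3213] dtrans cm [-25.04  -0.15   0.83] rot [-0.001  0.008  0.003] F [ 1.07 -0.03 -0.28] t 9.0 w 0.0
```

Call:
send_rows --steps '[{"translation":[-4,0,0],"delta_rot":[0,0,0],"jaw":0},{"translation":[-8,0,0],"delta_rot":[0,0,0],"jaw":0},{"translation":[-12,0,0],"delta_rot":[0,0,0],"jaw":0},{"translation":[-16,0,0],"delta_rot":[0,0,0],"jaw":0},{"translation":[-20,0,0],"delta_rot":[0,0,0],"jaw":0},{"translation":[-23.5,0,0],"delta_rot":[0,0,0],"jaw":0},{"translation":[-25,0,0],"delta_rot":[0,0,0],"jaw":0},{"translation":[-25,0,0],"delta_rot":[0,0,0],"jaw":0}]'

```text
time: 9.8
tool_pos: [0.7245, -0.0713, 0.3152]
tool_rot: [0.0, 0.041, 0.999, -0.0]
contact_force: [-0.7, -0.2, -0.1]
gripper_width: -0.001
grasp_force: 0.0
```

Run:
```python
from h import *
go(.728,-0.011,.231)
f=grab_frame('side');cv2.imwrite('pics/s2.png',cv2.resize(f['pixels'][80:360,240:480],None,fx=2,fy=2))
```

```text
now d,y,z [ 0.7279 -0.0117  0.3152] dtrans cm [-0.    0.07  8.42] rot [-0.  0.  0.] F [-0.74 -0.16 -0.05] t 9.8 w -0.0
```

View pics/s2.png

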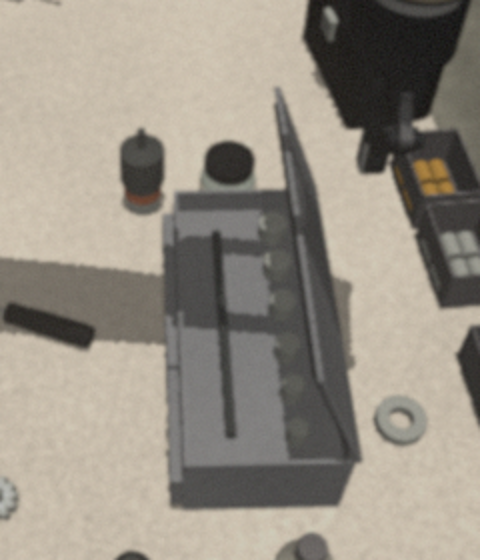

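The crop shows both drawer fronts flush along column ~172. The gripper tip at ~(372, 165) is up behind the lid. Going down and making gentle contact.

Call:
send_rows --steps '[{"translation":[0,0,2.5],"delta_rot":[0,0,0],"jaw":0},{"translation":[0,0,5],"delta_rot":[0,0,0],"jaw":0},{"translation":[0,0,7.5],"delta_rot":[0,0,0],"jaw":0},{"translation":[0,0,8.4],"delta_rot":[0,0,0],"jaw":0},{"translation":[0.8,0,8.4],"delta_rot":[0,0,0],"jaw":0},{"translation":[1.6,0,8.4],"delta_rot":[0,0,0],"jaw":0},{"translation":[2.2,0,8.4],"delta_rot":[0,0,0],"jaw":0},{"translation":[2.6,0,8.4],"delta_rot":[0,0,0],"jaw":0}]'

```text
time: 10.65
tool_pos: [0.6967, -0.0688, 0.2345]
tool_rot: [0.002, 0.041, 0.999, -0.0]
contact_force: [-1.2, -0.1, 0.5]
gripper_width: 0.0
grasp_force: 0.0
```

Run:
```python
from h import *
go(.695,-0.011,.231)
r=.125
for th in np.arange(1.2,-.01,-.1):
    print(round(th,2),np.round([(.727-r*np.cos(th)+.006*np.sin(th)+.011),(.098+r*np.sin(th)+.006*np.cos(th)+.014)],4))
```

```text
now d,y,z [ 0.7    -0.0115  0.2345] dtrans cm [0.5  0.05 0.35] rot [-0.     0.003  0.   ] F [-1.22 -0.09  0.47] t 10.65 w 0.0
1.2 [0.6983 0.2307]
1.1 [0.6866 0.2261]
1.0 [0.6755 0.2204]
0.9 [0.665  0.2136]
0.8 [0.6552 0.2058]
0.7 [0.6463 0.1971]
0.6 [0.6382 0.1875]
0.5 [0.6312 0.1772]
0.4 [0.6252 0.1662]
0.3 [0.6204 0.1547]
0.2 [0.6167 0.1427]
0.1 [0.6142 0.1304]
-0.0 [0.613 0.118]
```

Call:
send_rows --steps '[{"translation":[0.8,0,0.2],"delta_rot":[0,0,0],"jaw":0},{"translation":[1.5,0,0.5],"delta_rot":[0,0,0],"jaw":0},{"translation":[2.1,0,0.8],"delta_rot":[0,0,0],"jaw":0},{"translation":[2.65,0,1.1],"delta_rot":[0,0,0],"jaw":0},{"translation":[3.2,0,1.4],"delta_rot":[0,0,0],"jaw":0},{"translation":[3.7,0,1.75],"delta_rot":[0,0,0],"jaw":0},{"translation":[4.2,0,2.1],"delta_rot":[0,0,0],"jaw":0},{"translation":[4.7,0,2.5],"delta_rot":[0,0,0],"jaw":0}]'

```text
time: 11.45
tool_pos: [0.6495, -0.0649, 0.2068]
tool_rot: [-0.0, 0.041, 0.999, -0.0]
contact_force: [1.6, -0.0, 2.4]
gripper_width: 0.002
grasp_force: 1.3
```

Run:
```python
from h import *
go(.6252,-0.011,.1662)
f=grab_frame('side');cv2.imwrite('pics/s3.png',cv2.resize(f['pixels'][80:360,240:480],None,fx=2,fy=2))
```

```text
now d,y,z [ 0.6526 -0.0115  0.2068] dtrans cm [2.74 0.05 4.06] rot [-0. -0.  0.] F [ 1.63 -0.    2.37] t 11.45 w 0.0
```

View pics/s3.png

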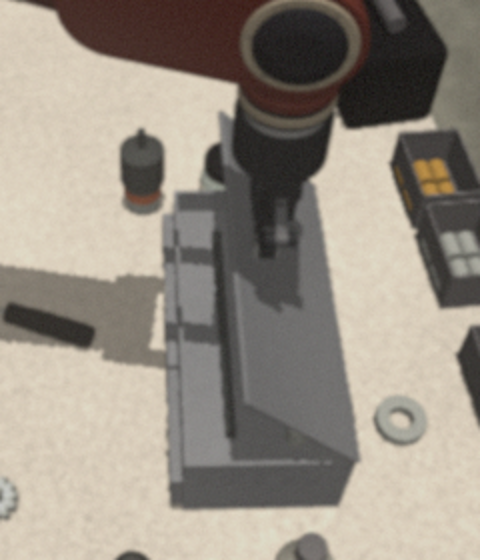

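The crop shows the fingertips at about (265, 250) on the lid's outer face, with the lid coming down cleanly. Continuing along the arc.

Call:
send_rows --steps '[{"translation":[0.4,0,0.45],"delta_rot":[0,0,0],"jaw":0},{"translation":[0.85,0,0.9],"delta_rot":[0,0,0],"jaw":0},{"translation":[1.3,0,1.4],"delta_rot":[0,0,0],"jaw":0},{"translation":[1.7,0,1.85],"delta_rot":[0,0,0],"jaw":0},{"translation":[2.05,0,2.35],"delta_rot":[0,0,0],"jaw":0},{"translation":[2.4,0,2.9],"delta_rot":[0,0,0],"jaw":0},{"translation":[2.7,0,3.4],"delta_rot":[0,0,0],"jaw":0},{"translation":[3,0,4],"delta_rot":[0,0,0],"jaw":0}]'

```text
time: 12.3
tool_pos: [0.6197, -0.0624, 0.1669]
tool_rot: [-0.0, 0.041, 0.999, 0.0]
contact_force: [-0.1, -0.2, 2.3]
gripper_width: 0.0
grasp_force: 1.1
```

```bash
python3 -c "
from h import *
go(.613,-0.011,.118)"
```

```text
now d,y,z [ 0.6227 -0.0115  0.1669] dtrans cm [0.97 0.05 4.89] rot [ 0. -0.  0.] F [-0.11 -0.23  2.3 ] t 12.3 w 0.0
```

Call:
send_rows --steps '[{"translation":[0.2,0,0.5],"delta_rot":[0,0,0],"jaw":0},{"translation":[0.35,0,1],"delta_rot":[0,0,0],"jaw":0},{"translation":[0.5,0,1.5],"delta_rot":[0,0,0],"jaw":0},{"translation":[0.6,0,2],"delta_rot":[0,0,0],"jaw":0},{"translation":[0.7,0,2.5],"delta_rot":[0,0,0],"jaw":0},{"translation":[0.8,0,3],"delta_rot":[0,0,0],"jaw":0},{"translation":[0.85,0,3.4],"delta_rot":[0,0,0],"jaw":0},{"translation":[0.9,0,3.7],"delta_rot":[0,0,0],"jaw":0}]'

```text
time: 13.1
tool_pos: [0.6108, -0.0617, 0.1297]
tool_rot: [-0.0, 0.041, 0.999, 0.0]
contact_force: [-1.5, -0.2, 2.4]
gripper_width: -0.001
grasp_force: 1.0
```

Call:
send_rows --steps '[{"translation":[0,0,0.2],"delta_rot":[0,0,0],"jaw":0},{"translation":[0,0,0.4],"delta_rot":[0,0,0],"jaw":0},{"translation":[0,0,0.55],"delta_rot":[0,0,0],"jaw":0},{"translation":[0,0,0.7],"delta_rot":[0,0,0],"jaw":0},{"translation":[0,0,0.8],"delta_rot":[0,0,0],"jaw":0},{"translation":[0,0,0.9],"delta_rot":[0,0,0],"jaw":0},{"translation":[0,0,1],"delta_rot":[0,0,0],"jaw":0},{"translation":[0,0,1],"delta_rot":[0,0,0],"jaw":0}]'

```text
time: 13.9
tool_pos: [0.6111, -0.0618, 0.1201]
tool_rot: [0.0, 0.041, 0.999, -0.0]
contact_force: [-1.8, -0.3, -0.1]
gripper_width: 0.003
grasp_force: 0.3
```

```bash
python3 -c "
from h import *
go(.613,-0.011,.118)"
```

```text
now d,y,z [ 0.6141 -0.0115  0.1201] dtrans cm [0.11 0.05 0.21] rot [-0.  0.  0.] F [-1.79 -0.27 -0.08] t 13.9 w 0.0
```

Call:
send_rows --steps '[{"translation":[0,0,0.05],"delta_rot":[0,0,0],"jaw":0},{"translation":[0,0,0.1],"delta_rot":[0,0,0],"jaw":0},{"translation":[0,0,0.15],"delta_rot":[0,0,0],"jaw":0},{"translation":[0,0,0.2],"delta_rot":[0,0,0],"jaw":0},{"translation":[0,0,0.25],"delta_rot":[0,0,0],"jaw":0},{"translation":[0,0,0.3],"delta_rot":[0,0,0],"jaw":0},{"translation":[0,0,0.3],"delta_rot":[0,0,0],"jaw":0},{"translation":[0,0,0.3],"delta_rot":[0,0,0],"jaw":0}]'

```text
time: 14.7
tool_pos: [0.611, -0.0618, 0.118]
tool_rot: [-0.0, 0.041, 0.999, -0.0]
contact_force: [-4.1, 0.7, 6.4]
gripper_width: 0.002
grasp_force: 2.8
```

```bash
python3 -c "
from h import *
go(.613,-0.011,.118)"
```

```text
now d,y,z [ 0.6141 -0.0115  0.118 ] dtrans cm [0.1  0.05 0.  ] rot [-0. -0.  0.] F [-4.08  0.7   6.38] t 14.7 w 0.0
```

Call:
send_rows --steps '[{"translation":[0,0,0.05],"delta_rot":[0,0,0],"jaw":0},{"translation":[0,0,0.1],"delta_rot":[0,0,0],"jaw":0},{"translation":[0,0,0.15],"delta_rot":[0,0,0],"jaw":0},{"translation":[0,0,0.2],"delta_rot":[0,0,0],"jaw":0},{"translation":[0,0,0.2],"delta_rot":[0,0,0],"jaw":0},{"translation":[0,0,0.2],"delta_rot":[0,0,0],"jaw":0},{"translation":[0,0,0.2],"delta_rot":[0,0,0],"jaw":0},{"translation":[0,0,0.2],"delta_rot":[0,0,0],"jaw":0}]'

```text
time: 15.5
tool_pos: [0.6111, -0.0618, 0.1179]
tool_rot: [-0.0, 0.041, 0.999, -0.0]
contact_force: [-8.4, 1.2, 14.2]
gripper_width: 0.006
grasp_force: 7.0
```

Call:
send_rows --steps '[{"translation":[0,0,-0.5],"delta_rot":[0,0,0],"jaw":0},{"translation":[0,0,-3],"delta_rot":[0,0,0],"jaw":0},{"translation":[0,0,-7],"delta_rot":[0,0,0],"jaw":0},{"translation":[4,0,-11],"delta_rot":[0,0,0],"jaw":0},{"translation":[8,0,-15],"delta_rot":[0,0,0],"jaw":0},{"translation":[12,0,-18],"delta_rot":[0,0,0],"jaw":0},{"translation":[16,0,-20],"delta_rot":[0,0,0],"jaw":0},{"translation":[20,0,-20],"delta_rot":[0,0,0],"jaw":0}]'

```text
time: 16.3
tool_pos: [0.4117, -0.0456, 0.3192]
tool_rot: [0.003, 0.041, 0.999, -0.001]
contact_force: [-0.7, 0.2, 1.2]
gripper_width: 0.002
grasp_force: 0.0
```

Run:
```python
from h import *
np.set_printoptions(precision=4,suppress=True)
go(.5,0,.3)
f=grab_frame('side');cv2.imwrite('pics/s4.png',cv2.resize(f['pixels'][80:360,200:480],None,fx=2,fy=2))
for g in (f,grab_frame('top')):
    P=cloud(g).reshape(-1,3);P=P[~np.isnan(P[:,0])];d=P@ex;y=P@ey;z=P[:,2]
    for a,b in ((.58,.62),(.62,.67),(.67,.72)):
        m=(d>a)&(d<b)&(y>-.16)&(y<.13)&(z>.08)&(z<.13);print('lid z',np.median(z[m]),m.sum())
    for a,b in ((-.04,.13),(-.16,-.065)):
        m=(y>a)&(y<b)&(d>.48)&(d<.572)&(z>.03)&(z<.066);print('front d',np.percentile(d[m],[5,25,50,95]),m.sum())
```

```text
now d,y,z [ 0.4141 -0.0117  0.3192] dtrans cm [-8.58  1.17  1.97] rot [-0.001  0.007  0.001] F [-0.67  0.25  1.19] t 16.3 w 0.0
lid z 0.1031800037294279 2607
lid z 0.10314668352230047 3266
lid z 0.10313269399346837 3237
front d [0.5652 0.5666 0.5683 0.5716] 230
front d [0.5652 0.5665 0.5683 0.5716] 170
lid z 0.10450726473750982 1810
lid z 0.10454828248668187 2212
lid z 0.1045353765981146 2128
front d [0.5628 0.5636 0.5645 0.5712] 266
front d [0.5627 0.5637 0.5646 0.571 ] 179
```

View pics/s4.png

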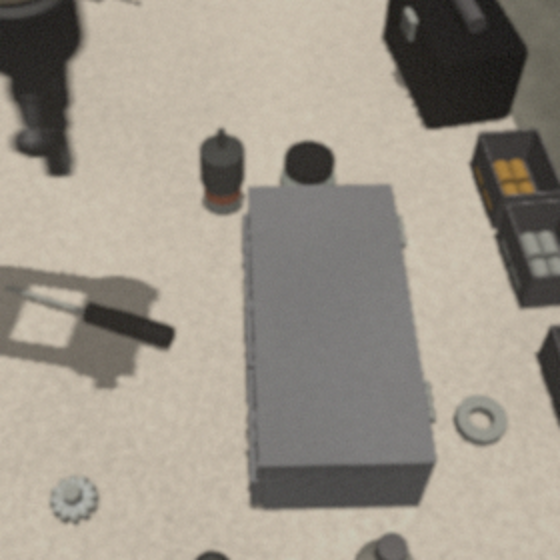

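The crop shows the lid flat over (250–430, 185–460), level at 103–104 mm in both views. Both drawer fronts sit at the same home depth, the bystanders haven't moved, and the robot is clear. Handing in.

```bash
python3 -c "
from plant import *
print(job_done())"
```

```text
the job is handed in; nothing more can be done
None
```

I pushed both drawers home to their stops, then swung the lid down slowly until it lay level and shut; the job is handed in at about 16 s with the robot clear and the loose parts looking undisturbed in the last picture.

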